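# Close a printed housing on its dowels and hold it for screwing

### The arm

A 7-joint arm with a two-finger parallel gripper is mounted at the origin on the work surface. World frame = base frame: x ahead of the robot, y to its left, z up, the work surface at z = 0. Lengths are in m, angles in rad, forces in N, time in s.
With the tool pointing down it reaches from about 0.4 to 0.85 m from the base axis. Payload 4.5 kg.
Tool frame: the origin (TCP) lies midway between the tips of the shut fingers; the grasp point (between the pads) lies 19 mm behind it; z points along the fingers, y is the line along which they close (so a half turn about z gives the same grasp; the last joint's range is limited). The gripper opens to 88 mm and grips with 3 to 60 N. Pads are 18 mm wide; open, the fingers measure 123 mm over their backs; the gripper's body (75 mm by 187 mm) begins 45 mm behind the grasp point.
Start: joints at [-1.108, 0.689, -0.195, 1.565, 0.157, 0.902, -0.215], TCP at [0.26, 0.568, 0.239] pointing down, gripper open.
Joint ranges: [-3.01, 3.01], [-0.46, 2.08], [-1.47, 1.51], [0.13, 2.56], [-1, 4.14], [0.04, 2.09], [-2.66, 2.66]. Speed limits (rad/s): [2.57, 2.57, 3.14, 3.14, 3.14, 3.14, 3.14].

### API

Orientations are given as a unit quaternion [x, y, z, w].
In Python, from plant import r, eyes, finish_job gives the robot as it stands. The module is installed in compiled form; this text tells all that it offers.
- The arm moves only by the tool move_arm, never from a script. Its argument "motion" is a list of rows, each a list of 7 numbers: the shift along the tool's x, y, z in mm, then the turn, a rotation vector about the tool's x, y, z in degrees, then the closure, from 0 (fully open) to 1 (shut). A call has 1 to 5 rows; each row is the pose to reach, as a shift and turn from the pose commanded when the call began, along the tool's axes at that moment; what a row does not reach only later rows make up. A row lasts 1/8 s, in which the tool goes at most 62.5 mm and 10.7 degrees, less where a joint would pass 70% of its speed; a pose out of reach is approached as far as the arm can. A call with a gripper value outside its range is refused whole. The fingers move at their own pace and stop on an object; "newtons" is the grip in N (left out, the last holds). Time passes only in rows, so rows that repeat a pose let the fingers close. It gives the time, the measured TCP pose, the force, the opening and the grip force at its end, in the units of the state.
- r.get_state(): the state, without advancing time (a new reading comes with each control period).
- eyes.snapshot(name): name is "side" or "top" or "wrist"; returns a dict with "frame" (480x640x3 uint8, red, green, blue), "z_map" (480x640 float32, m along the optical axis (not along the pixel's ray), 0 where there is no reading), "intrinsics" (3x3 intrinsics, pixels), "dist" ([k1, k2, p1, p2, k3] as OpenCV has them; the pictures are not rectified), "world_to_cam" (4x4, takes a point from world to camera coordinates). Camera axes: x right, y down, z forward; pixel columns grow to the right and rows downward; lengths in m; the calibration is good to about 2 mm. A picture is of the moment at which its call begins.
- finish_job(): hands the job in; it is judged then, once.
The state is a dict: "clock": time; "q": joint angles; "qd": joint speeds; "joint_torque": joint torques, N m; "tool_pos": TCP position; "eef_rot": TCP orientation; "contact_force": force on the tool from outside, world axes, zero at the start; "moment": the same for the moment, N m; "opening": opening from 0.0 (shut) to 1.0 (fully open); "finger_force": force on a finger pad.
Only numpy, scipy, OpenCV 4.12 (cv2) and the standard library are available. Lean on these libraries where they do the work, as an engineer would, in place of code of your own. Each camera call takes 0.05 s, during which the arm holds its last target. There are 200 camera calls.

### The job

First press the white sealing cap in the orange lower housing half fully home. Then pick up the matching orange upper half, set it over both dowels the right way round until it lies flush on the lower half, and keep pushing down on it so the sprung carriage stays at least half-way down: finish while still holding the pair pressed like that with the gripper, ready for me to drive the screws. Leave the grey cover, the plywood box, the jar and the knife where they are.

Things in the scene. Friction and masses are not known exactly. Their poses are not given: they have to be found in the camera images.
- jig: Fixed dark steel jig base plate, 150 x 110 x 16 mm, on the bench with its long side along its own x; origin at the centre of its underside. It carries the sprung carriage, which carries the lower half. It may stand at any yaw up to about 0.6 rad either way.
- carriage (a joint): Vertical slide of the sprung aluminium carriage plate (118 x 78 x 8 mm) above the jig base, with the lower half fixed on it: 0 m = up (as it starts), 0.010 m = fully down on a hard stop. Half-way down is 0.005 m. Spring: begins to sink at about 3 N, then 1 N more per mm (about 8 N half-way, 13 N at the bottom). It rises again when let go.
- lower_half: Lower housing half, orange block 100 x 60 x 24 mm, fixed on the carriage, axes parallel to the jig's; origin at the centre of its underside (34 mm above the bench with the carriage up). Its top is the parting face, 58 mm above the bench with the carriage up. A black cable slot marks its +x end. Two steel dowels stand on its face; the upper half fits only one way round.
- dowel_a (a point): Tip of a steel dowel, 12 mm above the parting face, 8 mm in diameter, the top 4 mm tapered to 4.4 mm; at x +38, y +17 mm in the lower half's frame.
- dowel_b (a point): Tip of the other, equal dowel; at x -38, y -10 mm in the lower half's frame.
- seat (a point): Centre of the lower half's parting face (24 mm above its origin). The upper half's origin belongs here, with its axes parallel to the lower half's.
- cap (a joint): Vertical slide of the white round sealing cap (24 mm diameter) in the middle of the lower half: 0 m = standing about 9.5 mm above the parting face, 0.010 m = fully home on a hard stop, flush with the face (within 0.5 mm). Starts 6.5 to 9.5 mm proud. It needs about 6 N to slide and stays where it is left; the sprung carriage sinks about 3 mm under that push before the cap starts to move.
- cap_top (a point): Centre of the cap's flat top; moves with the cap.
- upper_half: Loose orange upper half, 85 to 170 g, right way up on the bench: plate 100 x 60 x 14 mm with two through holes and, on its middle, a raised turret 40 mm along x by 28 mm along y, from 14 to 30 mm above the underside, to grip across its 28 mm. Origin: centre of the underside; black cable slot at its +x end. Lies at either of two places beside the jig, turned up to 0.8 rad either way.
- hole_a (a point): Lower mouth of the hole for dowel a, 9.5 mm in diameter, at x +38, y +17 mm in the upper half's frame.
- hole_b (a point): Lower mouth of the hole for dowel b, 9.5 mm in diameter, at x -38, y -10 mm in the upper half's frame.
- grey_cover: Loose grey cover of another housing, same outside size as the upper half (100 x 60 mm plate, turret, 30 mm high) but other holes; origin at the centre of its underside. Leave alone. It trades places with the upper half.
- ply_box: Open plywood box 90 x 90 x 60 mm beyond the jig; origin at the centre of its underside. Leave alone.
- jar: Small clear jar with black lid, 50 mm diameter, 60 mm high; origin at the centre of its underside. Leave alone.
- knife: Palette knife, 200 mm long, wooden handle, lying flat on the bench, handle to its own -x. Leave alone.

How it is judged:
By the outcome, as a careful person would: the job done as asked, in the order asked, and still so for the second after the job is handed in, while the arm keeps its last pose, push and grip.
It also fails if it takes over 51 s, if anything falls off the work surface, if the arm or the gripper's body presses on something with over 40 N, if the wrist force passes 120 N, or if a joint passes its speed limit or range.

## Working session

There is one attempt and no reset: what is moved stays moved. The work goes in short steps, Python scripts to look and compute and a tool call to move; the robot and the scene stay as the last step left them, time stands still between calls to the robot, and variables do not carry over. Pictures are saved under pics/ and viewed, at most 10 in all, crops included, and the job is handed in when it is done.

Besides the shell and the picture viewer there is one more tool, called after ">>>" as name(argument=value, ...) on one line, values as JSON. move_arm: Moves the arm, as the interface text tells. Its arguments: {"type":"object","properties":{"motion":{"type":"array","items":{"type":"array","items":{"type":"number"}}},"newtons":{"type":"number"}},"required":["motion"]}

```bash
mkdir -p pics; ls; cat > h.py <<'E'
import numpy as np, cv2
from scipy.spatial.transform import Rotation as R
from plant import r, eyes, finish_job
def snap(n):
    s=eyes.snapshot(n); s['K']=np.array(s['intrinsics'],float);s['D']=np.array(s['dist'],float);s['T']=np.array(s['world_to_cam'],float); return s
def save(s,f): cv2.imwrite('pics/'+f,cv2.cvtColor(s['frame'],cv2.COLOR_RGB2BGR))
def ray(s,uv):
    p=cv2.undistortPoints(np.array(uv,float).reshape(-1,1,2),s['K'],s['D']).reshape(-1,2)
    Rm=s['T'][:3,:3]; c=-Rm.T@s['T'][:3,3]
    return c,np.c_[p,np.ones(len(p))]@Rm
def onplane(s,uv,z):
    c,d=ray(s,uv); return c+d*((z-c[2])/d[:,2])[:,None]
def proj(s,P):
    T=s['T']; return cv2.projectPoints(np.array(P,float).reshape(-1,1,3),cv2.Rodrigues(T[:3,:3])[0],T[:3,3],s['K'],s['D'])[0].reshape(-1,2)
def cloud(s):
    z=s['z_map'];v,u=np.nonzero(z>0)
    p=cv2.undistortPoints(np.c_[u,v].astype(float).reshape(-1,1,2),s['K'],s['D']).reshape(-1,2)
    zz=z[v,u]; X=np.c_[p*zz[:,None],zz]; T=s['T']
    return (X-T[:3,3])@T[:3,:3],u,v
def blobs(mask,amin=300):
    return [c for c in cv2.findContours(mask.astype(np.uint8),cv2.RETR_EXTERNAL,cv2.CHAIN_APPROX_NONE)[0] if cv2.contourArea(c)>amin]
def tool(dp): # world vector -> tool mm
    return R.from_quat(r.get_state()['eef_rot']).inv().apply(dp)*1000
def st():
    s=r.get_state(); print({k:np.round(s[k],4).tolist() for k in s if k in('clock','tool_pos','eef_rot','contact_force','moment','opening','finger_force')})
    m=R.from_quat(s['eef_rot']).as_matrix(); print('toolx yaw',np.degrees(np.arctan2(m[1,0],m[0,0])).round(2),'y',np.degrees(np.arctan2(m[1,1],m[0,1])).round(2),'q',np.round(s['q'],3))
E
python3 - <<'E'
from h import *
st()
t=snap('top'); s=snap('side'); save(t,'top0.png'); save(s,'side0.png')
for x in (t,s): print(x['K'].tolist(),np.round(x['T'],3).tolist(),x['D'])
E
```

```text
pics
{'clock': 0.0, 'tool_pos': [0.2596, 0.5678, 0.2379], 'eef_rot': [0.2127, 0.9771, -0.0009, -0.0001], 'contact_force': [0.1788, -0.1295, 0.0093], 'moment': [-0.0432, 0.0059, -0.0069], 'finger_force': 0.0, 'opening': 0.9987}
toolx yaw 155.44 y 65.44 q [-1.108  0.69  -0.195  1.566  0.157  0.903 -0.215]
[[458.26392647395033, 0.0, 319.5743861231669], [0.0, 458.26392647395033, 246.70105200737046], [0.0, 0.0, 1.0]] [[0.01, -1.0, 0.01, -0.075], [-0.986, -0.011, -0.169, 0.597], [0.169, -0.008, -0.986, 0.819], [0.0, 0.0, 0.0, 1.0]] [0.00954742 0.         0.         0.         0.        ]
[[585.2082992068342, 0.0, 324.6610263677115], [0.0, 585.2082992068342, 241.54784485010256], [0.0, 0.0, 1.0]] [[0.864, -0.503, -0.013, -0.541], [-0.322, -0.532, -0.783, 0.243], [0.387, 0.681, -0.622, 1.117], [0.0, 0.0, 0.0, 1.0]] [0.01357262 0.         0.         0.         0.        ]
```

View pics/top0.png

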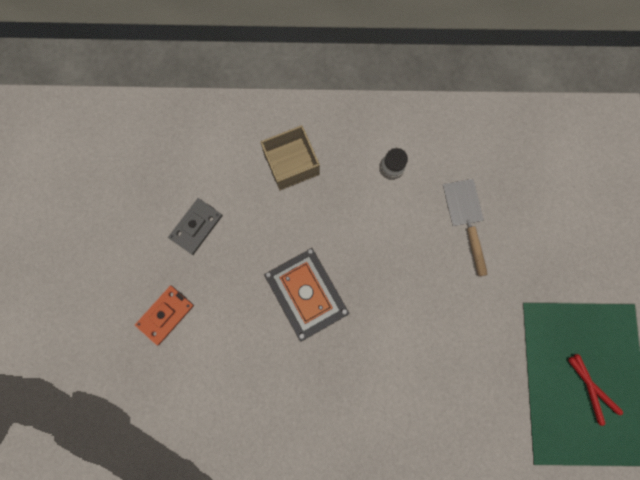

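View pics/side0.png

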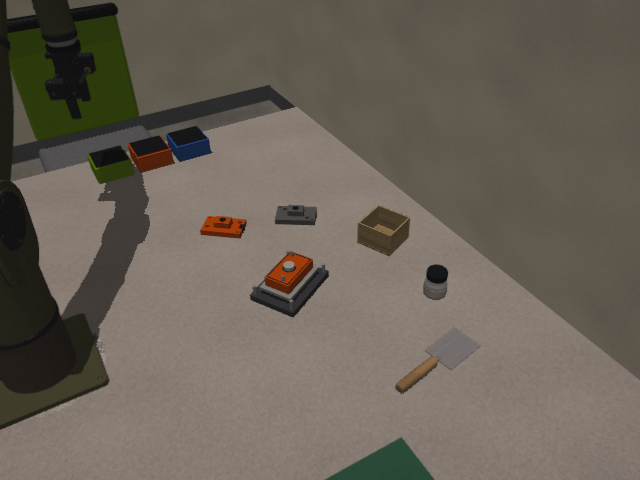

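The top view shows the orange upper half at (165,315) with its slot at (181,295), the lower half on the jig at (306,292) with the cap at its centre and dowels near (291,279) and (322,307). The grey cover is at (196,226). The side view agrees.

```bash
cat >> h.py <<'E'
def orange(s):
    h=cv2.cvtColor(s['frame'],cv2.COLOR_RGB2HSV); return (h[...,1]>150)&((h[...,0]<18))&(h[...,2]>60)
def rect(s,c,z):
    P=onplane(s,c.reshape(-1,2),z)[:,:2]; return cv2.minAreaRect((P*1000).astype(np.float32))
E
python3 - <<'E'
from h import *
t=snap('top')
for c in blobs(orange(t),200):
    print(cv2.boundingRect(c),[ (z,rect(t,c,z)) for z in (0.014,0.058)])
p=cloud(t)
for u,v in((306,292),(165,315),(291,279),(322,307)):
    k=(abs(p[1]-u)<3)&(abs(p[2]-v)<3); print(u,v,np.median(p[0][k],0).round(4))
w=snap('wrist'); print(w['K'].tolist(),np.round(w['T'],3).tolist())
s=r.get_state(); X=w['T']; m=R.from_quat(s['eef_rot']).as_matrix()
print('cam in tool', (m.T@(-X[:3,:3].T@X[:3,3]-s['tool_pos'])).round(4), (X[:3,:3]@m).round(3).tolist())
E
```

```text
(569, 355, 54, 70) [(0.014, ((336.1529541015625, -579.5814819335938), (133.538330078125, 49.67804718017578), 35.55767059326172)), (0.058, ((341.7454833984375, -554.1146240234375), (126.9737548828125, 47.23591995239258), 35.55767822265625))]
(138, 287, 54, 57) [(0.014, ((467.4921875, 229.32742309570312), (58.225154876708984, 97.23546600341797), 50.603660583496094)), (0.058, ((466.6282043457031, 215.02938842773438), (55.36288833618164, 92.45550537109375), 50.60365295410156))]
306 292 [ 0.5102 -0.0441  0.0667]
165 315 [0.4667 0.2224 0.0295]
291 279 [ 0.5346 -0.0158  0.0584]
322 307 [ 0.4831 -0.0738  0.0618]
[[363.4102074472653, 0.0, 319.6434491441358], [0.0, 363.4102074472653, 236.5909705061057], [0.0, 0.0, 1.0]] [[0.416, 0.909, -0.001, -0.624], [0.865, -0.396, 0.307, -0.042], [0.279, -0.128, -0.952, 0.391], [0.0, 0.0, 0.0, 1.0]]
cam in tool [ 0.0801 -0.0006 -0.1465] [[-0.001, 1.0, -0.0], [-0.952, -0.001, -0.307], [-0.307, 0.0, 0.952]]
```

```bash
cat >> h.py <<'E'
def goto(pos,yaw):
    s=r.get_state(); q=R.from_quat(s['eef_rot']); y=np.radians(yaw)
    t=R.from_matrix(np.array([[np.cos(y),np.sin(y),0],[np.sin(y),-np.cos(y),0],[0,0,-1]]))
    print('SHIFT',q.inv().apply(np.array(pos)-s['tool_pos']).__mul__(1000).round(1),'TURN',np.degrees((q.inv()*t).as_rotvec()).round(2))
E
python3 -c "
from h import *
goto([.51,-.044,.18],208.8)"
```

```text
SHIFT [-482.1 -452.6   58.8] TURN [-6.000e-02 -3.000e-02 -5.336e+01]
```

>>> move_arm(motion=[[-45, -42, 0, 0, 0, -10, 1], [-90, -84, 0, 0, 0, -20, 1], [-135, -126, 0, 0, 0, -30, 1], [-180, -168, 5, 0, 0, -40, 1], [-225, -210, 10, 0, 0, -50, 1]], newtons=40)

```text
clock: 0.82
tool_pos: [0.3779, 0.2821, 0.2287]
eef_rot: [-0.223, 0.975, 0.0, 0.0]
contact_force: [0.9, -1.0, -0.3]
opening: 0.457
finger_force: 0.0
```

```bash
python3 -c "
from h import *
st();goto([.51,-.044,.18],208.8)"
```

```text
{'clock': 0.825, 'tool_pos': [0.3779, 0.2821, 0.2287], 'eef_rot': [-0.223, 0.9748, 0.0, 0.0003], 'contact_force': [0.912, -1.038, -0.3345], 'moment': [0.0946, -0.0506, -0.0098], 'finger_force': 0.0, 'opening': 0.4571}
toolx yaw -154.23 y 115.77 q [-0.424  0.539 -0.483  2.017  0.392  0.675  0.861]
SHIFT [  22.8 -351.1   48.7] TURN [-0.01  0.04 -3.03]
```

>>> move_arm(motion=[[4, -62, 0, 0, 0, -1, 1], [8, -123, 10, 0, 0, -2, 1], [12, -184, 20, 0, 0, -3, 1], [16, -245, 35, 0, 0, -3, 1], [20, -305, 48, 0, 0, -3, 1]])

```text
clock: 1.45
tool_pos: [0.4908, -0.002, 0.1803]
eef_rot: [-0.246, 0.969, 0.0, 0.0]
contact_force: [1.3, 1.4, 0.1]
opening: 0.009
finger_force: 0.0
```

>>> move_arm(motion=[[0, -20, 0, 0, 0, 0, 1], [0, -20, 0, 0, 0, 0, 1], [0, -20, 0, 0, 0, 0, 1]])

```text
clock: 1.82
tool_pos: [0.4993, -0.0161, 0.1809]
eef_rot: [-0.247, 0.969, 0.001, 0.0]
contact_force: [-0.1, 0.2, 0.5]
opening: 0.005
finger_force: 0.0
```

```bash
python3 -c "
from h import *
st();goto([.51,-.044,.18],208.8)
w=snap('wrist');save(w,'w1.png')"
```

```text
{'clock': 1.825, 'tool_pos': [0.4993, -0.0161, 0.1809], 'eef_rot': [-0.2466, 0.9691, 0.0005, 0.0002], 'contact_force': [-0.0889, 0.2265, 0.5151], 'moment': [0.1062, 0.0341, 0.0274], 'finger_force': 0.0, 'opening': 0.0049}
toolx yaw -151.45 y 118.55 q [ 0.247  0.653 -0.493  1.989  0.512  0.623  1.485]
SHIFT [  3.9 -29.7   0.9] TURN [ 0.06  0.04 -0.25]
```

View pics/w1.png

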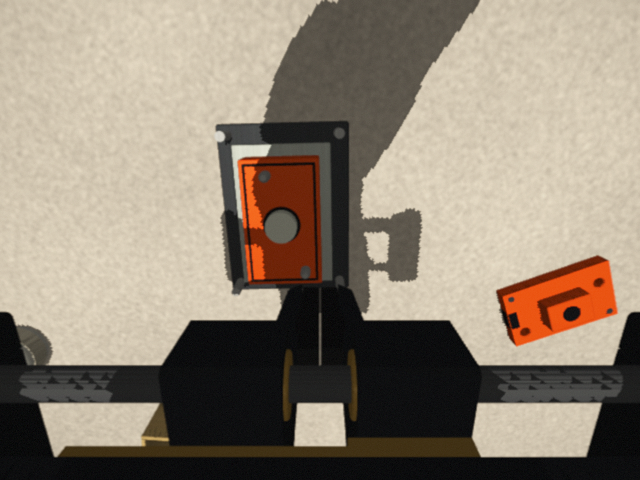

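The wrist view shows the cap at (281,227), dowel b at (264,177), dowel a at (305,272) and the upper half at (558,300). Everything is where expected.

```bash
cat > loc.py <<'E'
from h import *
w=snap('wrist'); P,u,v=cloud(w)
# lower half: gray (non-orange) spots inside the orange region
hsv=cv2.cvtColor(w['frame'],cv2.COLOR_RGB2HSV); o=orange(w)
for c in blobs(o,1500):
    x,y,bw,bh=cv2.boundingRect(c); m=np.zeros(o.shape,np.uint8); cv2.drawContours(m,[cv2.convexHull(c)],-1,1,-1)
    ins=(m>0)&(hsv[...,1]<90)&(hsv[...,2]>70)
    print('orange',(x,y,bw,bh))
    for b in blobs(ins,30):
        (cx,cy),rad=cv2.minEnclosingCircle(b); M=cv2.moments(b); g=(M['m10']/M['m00'],M['m01']/M['m00'])
        k=(abs(u-g[0])<4)&(abs(v-g[1])<4); z=np.median(P[k,2]); print('  spot',np.round(g,1),round(rad,1),cv2.contourArea(b),'z',z.round(4),'xy',onplane(w,g,z)[0].round(4),'z70',onplane(w,g,.070)[0].round(4))
E
python3 loc.py
```

```text
orange (497, 256, 120, 90)
orange (238, 155, 84, 129)
  spot [280.2 226.3] 16.5 779.0 z 0.0678 xy [ 0.5092 -0.0436  0.0678] z70 [ 0.5085 -0.0437  0.07  ]
```

```bash
python3 -c "
from h import *
goto([.5096,-.0438,.085],208.8)"
```

```text
SHIFT [  4.3 -29.6  96. ] TURN [ 0.04  0.03 -0.19]
```

>>> move_arm(motion=[[4, -29, 40, 0, 0, 0, 1], [4, -29, 75, 0, 0, 0, 1], [4, -29, 95, 0, 0, 0, 1], [4, -29, 95, 0, 0, 0, 1]])

```text
clock: 2.42
tool_pos: [0.5089, -0.0437, 0.0849]
eef_rot: [-0.247, 0.969, 0.0, -0.001]
contact_force: [-0.3, 0.5, 0.1]
opening: 0.005
finger_force: 0.0
```

```bash
python3 -c "
from h import *
st();goto([.5096,-.0438,.07],208.8);goto([.5096,-.0438,.053],208.8)"
```

```text
{'clock': 2.425, 'tool_pos': [0.5089, -0.0437, 0.0849], 'eef_rot': [-0.2469, 0.969, 0.0005, -0.0012], 'contact_force': [-0.3433, 0.5009, 0.0504], 'moment': [0.0375, -0.0073, 0.0237], 'finger_force': 0.0, 'opening': 0.0052}
toolx yaw -151.41 y 118.59 q [ 0.207  0.816 -0.35   2.02   0.658  0.42   1.417]
SHIFT [-0.6 -0.4 14.9] TURN [ 0.09 -0.12 -0.21]
SHIFT [-0.6 -0.5 31.9] TURN [ 0.09 -0.12 -0.21]
```

>>> move_arm(motion=[[0, 0, 10, 0, 0, 0, 1], [0, 0, 17, 0, 0, 0, 1], [0, 0, 21, 0, 0, 0, 1], [0, 0, 25, 0, 0, 0, 1], [0, 0, 29, 0, 0, 0, 1]])

```text
clock: 3.05
tool_pos: [0.5101, -0.0449, 0.0572]
eef_rot: [-0.246, 0.969, -0.0, 0.0]
contact_force: [-0.7, 0.7, 6.5]
opening: 0.003
finger_force: 3.2
```

>>> move_arm(motion=[[0, 0, 3, 0, 0, 0, 1], [0, 0, 3, 0, 0, 0, 1]])

```text
clock: 3.3
tool_pos: [0.51, -0.0449, 0.0542]
eef_rot: [-0.246, 0.969, -0.0, 0.0]
contact_force: [-1.5, 0.3, 6.3]
opening: 0.006
finger_force: 3.5
```

>>> move_arm(motion=[[0, 0, 3, 0, 0, 0, 1], [0, 0, 6, 0, 0, 0, 1], [0, 0, 6, 0, 0, 0, 1]])

```text
clock: 3.68
tool_pos: [0.5101, -0.0449, 0.0487]
eef_rot: [-0.246, 0.969, -0.0, 0.0]
contact_force: [-1.7, 0.4, 12.6]
opening: 0.005
finger_force: 6.3
```

>>> move_arm(motion=[[0, 0, 3, 0, 0, 0, 1], [0, 0, 3, 0, 0, 0, 1]])

```text
clock: 3.92
tool_pos: [0.5101, -0.045, 0.0483]
eef_rot: [-0.246, 0.969, -0.001, 0.001]
contact_force: [-7.6, 0.5, 38.0]
opening: 0.008
finger_force: 18.9
```

>>> move_arm(motion=[[0, 0, -20, 0, 0, 0, 0.2], [0, 0, -80, 0, 0, 0, 0.2], [0, 0, -140, 0, 0, 0, 0.2], [0, 0, -140, 0, 0, 0, 0.2], [0, 0, -140, 0, 0, 0, 0.2]])

```text
clock: 4.55
tool_pos: [0.5095, -0.0456, 0.1844]
eef_rot: [-0.245, 0.969, -0.0, -0.0]
contact_force: [0.0, 0.5, -0.6]
opening: 0.551
finger_force: 0.0
```

```bash
python3 -c "
from h import *
w=snap('wrist');f=w['frame'][100:330,170:420];cv2.imwrite('pics/w2.png',cv2.cvtColor(cv2.resize(f,None,fx=2.5,fy=2.5,interpolation=cv2.INTER_CUBIC),cv2.COLOR_RGB2BGR));np.savez('w2.npz',f=w['frame'],z=w['z_map'],K=w['K'],D=w['D'],T=w['T'])
st()
";python3 loc.py
```

```text
{'clock': 4.6, 'tool_pos': [0.509, -0.0455, 0.1837], 'eef_rot': [-0.2455, 0.9694, 0.0001, -0.0011], 'contact_force': [-0.6324, 0.4588, -0.6038], 'moment': [0.0523, 0.026, -0.0143], 'finger_force': 0.0, 'opening': 0.5971}
toolx yaw -151.58 y 118.42 q [ 0.318  0.665 -0.519  1.951  0.521  0.663  1.537]
orange (526, 260, 114, 79)
orange (280, 163, 80, 127)
  spot [321.1 230.8] 15.1 650.5 z 0.0593 xy [ 0.5102 -0.0434  0.0593] z70 [ 0.5074 -0.045   0.07  ]
```

View pics/w2.png

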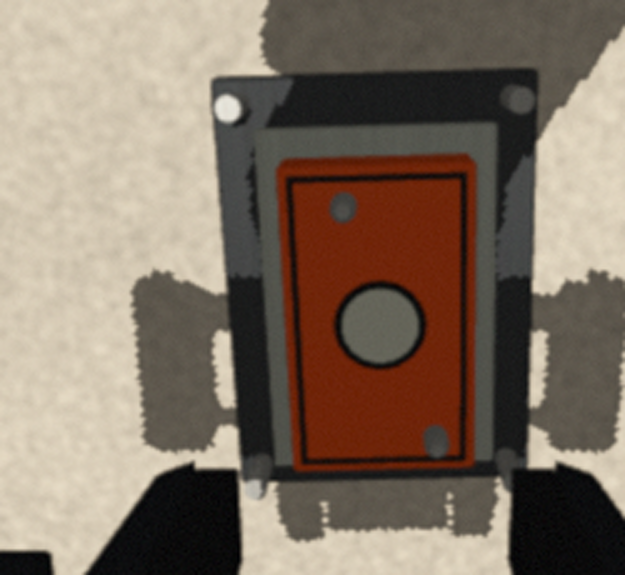

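The cap now lies flush in the face. Dowel b is at about (307,182), dowel a at (344,276), and a black outline on the face gives the yaw.

```bash
python3 - <<'E'
from h import *
d=np.load('w2.npz'); s=dict(frame=d['f'],K=d['K'],D=d['D'],T=d['T'],z_map=d['z'])
o=lambda x,y:[170+(x-1)/2.5,100+(y-1)/2.5]
hsv=cv2.cvtColor(s['frame'],cv2.COLOR_RGB2HSV)
om=orange(s); c=[b for b in blobs(om,1500) if 250<cv2.boundingRect(b)[0]<400][0]
m=np.zeros(om.shape,np.uint8); cv2.drawContours(m,[cv2.convexHull(c)],-1,1,-1); m=cv2.erode(m,np.ones((3,3)))
dark=(m>0)&(hsv[...,2]<60)
bs=blobs(dark,1000); print([cv2.boundingRect(b) for b in bs])
for b in bs: print(rect(s,b,.058))
k=onplane(s,[o(288,179),o(466,175),o(463,457),o(303,461)],.058); print('corners',k.round(4).tolist(),'mean',k.mean(0).round(4))
for a,b in((0,3),(1,2)): q=k[b]-k[a]; print('yaw',np.degrees(np.arctan2(q[1],q[0])),np.linalg.norm(q))
print('cap',onplane(s,[o(380,325)],.058).round(4))
A=onplane(s,[o(436,441)],.070)[0];B=onplane(s,[o(343,205)],.070)[0];q=A-B
print('dowels',A.round(4),B.round(4),np.linalg.norm(q),'yaw',np.degrees(np.arctan2(q[1],q[0]))-19.56)
E
```

```text
[(285, 169, 72, 117)]
((510.5531311035156, -43.113037109375), (94.32709503173828, 53.97174072265625), 29.932025909423828)
corners [[0.4834, -0.0892, 0.058], [0.4571, -0.043, 0.058], [0.5372, 0.0023, 0.058], [0.5636, -0.0434, 0.058]] mean [ 0.5103 -0.0433  0.058 ]
yaw 29.74679219592096 0.09231332923680104
yaw 29.49827058140674 0.09203687529235385
cap [[ 0.5104 -0.0433  0.058 ]]
dowels [ 0.5322 -0.0116  0.07  ] [ 0.4806 -0.0716  0.07  ] 0.0791561720825551 yaw 29.73587383298791
```

```bash
python3 -c "
from h import *
goto([.466,.226,.17],140.6)"
```

```text
SHIFT [-91.6 259.1  13.4] TURN [-3.000e-02 -1.800e-01  6.783e+01]
```

>>> move_arm(motion=[[-18, 52, 3, 0, 0, 10, 0], [-36, 104, 6, 0, 0, 20, 0], [-54, 156, 9, 0, 0, 30, 0], [-72, 208, 12, 0, 0, 40, 0], [-91, 258, 13, 0, 0, 50, 0]])

```text
clock: 5.28
tool_pos: [0.4657, 0.2264, 0.17]
eef_rot: [0.19, 0.982, -0.001, -0.001]
contact_force: [0.8, 0.8, -0.4]
opening: 1.0
finger_force: 0.0
```

```bash
python3 -c "
from h import *
st();goto([.466,.226,.17],140.6)"
```

```text
{'clock': 5.275, 'tool_pos': [0.4657, 0.2264, 0.17], 'eef_rot': [0.1896, 0.9819, -0.0013, -0.0011], 'contact_force': [0.8367, 0.7782, -0.4411], 'moment': [-0.021, -0.0021, -0.0253], 'finger_force': 0.0, 'opening': 1.0004}
toolx yaw 158.14 y 68.14 q [-0.42   0.658 -0.197  1.952  0.23   0.556  0.416]
SHIFT [-0.5 -0.2 -0. ] TURN [-0.19 -0.07 17.54]
```

>>> move_arm(motion=[[0, 0, 0, 0, 0, 10, 0], [0, 0, 0, 0, 0, 17.5, 0], [0, 0, 0, 0, 0, 17.5, 0]])

```text
clock: 5.65
tool_pos: [0.4662, 0.2249, 0.1704]
eef_rot: [0.333, 0.943, -0.001, -0.001]
contact_force: [-0.7, 0.3, -1.1]
opening: 0.995
finger_force: 0.0
```

```bash
python3 -c "
from h import *
w=snap('wrist');st();f=w['frame'][100:400,170:470];cv2.imwrite('pics/w3.png',cv2.cvtColor(cv2.resize(f,None,fx=2,fy=2,interpolation=cv2.INTER_CUBIC),cv2.COLOR_RGB2BGR));np.savez('w3.npz',f=w['frame'],z=w['z_map'],K=w['K'],D=w['D'],T=w['T'])"
```

```text
{'clock': 5.7, 'tool_pos': [0.4664, 0.2248, 0.1706], 'eef_rot': [0.333, 0.9429, -0.0011, -0.0005], 'contact_force': [-0.8523, -1.2949, -0.0038], 'moment': [-0.0442, 0.0046, 0.0267], 'finger_force': 0.0, 'opening': 1.001}
toolx yaw 141.1 y 51.1 q [-0.468  0.653 -0.113  1.956  0.135  0.542  0.218]
```

View pics/w3.png

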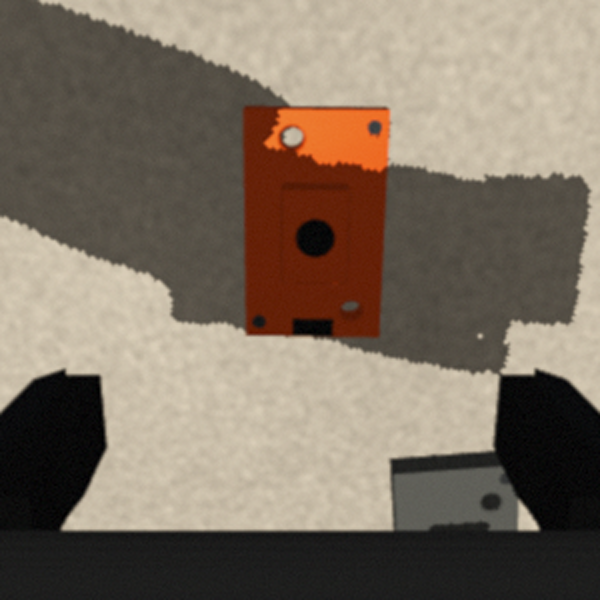

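The upper half fills the crop: corners (245,107), (389,108), (380,335), (247,334), slot at (313,326), and the turret dot at (315,238).

```bash
python3 - <<'E'
from h import *
d=np.load('w3.npz'); s=dict(frame=d['f'],K=d['K'],D=d['D'],T=d['T'],z_map=d['z'])
o=lambda x,y:[170+(x-.5)/2,100+(y-.5)/2]
k=onplane(s,[o(245,107),o(389,108),o(380,335),o(247,334)],.014); print(k.round(4).tolist(),k.mean(0).round(4))
c=[b for b in blobs(orange(s),1500)][0]; print(rect(s,c,.014))
for a,b in((0,3),(1,2)): q=k[b]-k[a]; print('yaw',np.degrees(np.arctan2(q[1],q[0])),np.linalg.norm(q))
print('dot',onplane(s,[o(315,238)],.030).round(4), 'holes14',onplane(s,[o(292,137),o(350,307)],.014).round(4))
goto([.467,.229,.012],140.6)
E
```

```text
[[0.4097, 0.2407, 0.014], [0.4469, 0.2861, 0.014], [0.5245, 0.223, 0.014], [0.4865, 0.1767, 0.014]] [0.4669 0.2316 0.014 ]
((550.5536499023438, -56.010231018066406), (38.943931579589844, 76.5700912475586), 28.325788497924805)
yaw -39.78719400589104 0.09996028322390234
yaw -39.15093677874498 0.0999945910694515
dot [[0.4673 0.2308 0.03  ]] holes14 [[0.4312 0.2479 0.014 ]
 [0.5054 0.2207 0.014 ]]
SHIFT [  2.2   4.  158.6] TURN [-0.14 -0.01  0.5 ]
```

```bash
python3 -c "
from h import *
goto([.467,.231,.016],140.5)"
```

```text
SHIFT [  3.4   5.6 154.6] TURN [-0.14 -0.01  0.6 ]
```

>>> move_arm(motion=[[3, 5.5, 55, 0, 0, 0.5, 0], [3, 5.5, 105, 0, 0, 0.5, 0], [3.4, 5.5, 138, 0, 0, 0.5, 0], [3.4, 5.5, 148, 0, 0, 0.5, 0], [3.4, 5.5, 148, 0, 0, 0.5, 0]])

```text
clock: 6.32
tool_pos: [0.4678, 0.2313, 0.0236]
eef_rot: [0.338, 0.941, -0.0, -0.0]
contact_force: [-0.6, 0.2, 0.5]
opening: 1.0
finger_force: 0.0
```

```bash
python3 -c "
from h import *
st();goto([.467,.231,.016],140.5)"
```

```text
{'clock': 6.325, 'tool_pos': [0.4678, 0.2313, 0.0236], 'eef_rot': [0.3382, 0.9411, -0.0002, -0.0003], 'contact_force': [-0.6027, 0.2226, 0.5081], 'moment': [0.032, 0.0125, -0.0501], 'finger_force': 0.0, 'opening': 0.9998}
toolx yaw 140.47 y 50.47 q [-0.519  0.921 -0.047  2.01   0.176  0.214  0.162]
SHIFT [ 0.5 -0.8  7.6] TURN [-0.04 -0.02 -0.03]
```

>>> move_arm(motion=[[0, 0, 4, 0, 0, 0, 0], [0, 0, 7.3, 0, 0, 0, 0], [0, 0, 7.3, 0, 0, 0, 1], [0, 0, 7.3, 0, 0, 0, 1], [0, 0, 7.3, 0, 0, 0, 1]], newtons=30)

```text
clock: 6.95
tool_pos: [0.468, 0.2316, 0.0166]
eef_rot: [0.338, 0.941, 0.0, 0.0]
contact_force: [0.5, -0.2, 0.6]
opening: 0.68
finger_force: 0.0
```

>>> move_arm(motion=[[0, 0, 0, 0, 0, 0, 1], [0, 0, 0, 0, 0, 0, 1], [0, 0, 0, 0, 0, 0, 1], [0, 0, 0, 0, 0, 0, 1]], newtons=55)

```text
clock: 7.45
tool_pos: [0.4679, 0.2315, 0.0164]
eef_rot: [0.338, 0.941, 0.0, -0.0]
contact_force: [0.3, 0.0, -0.3]
opening: 0.31
finger_force: 55.0
```

>>> move_arm(motion=[[0, 0, -20, 0, 0, 0, 1], [0, 0, -75, 0, 0, 0, 1], [0, 0, -125, 0, 0, 0, 1], [0, 0, -125, 0, 0, 0, 1]])

```text
clock: 7.95
tool_pos: [0.4699, 0.2325, 0.1446]
eef_rot: [0.339, 0.941, 0.003, 0.002]
contact_force: [0.4, -0.8, -1.6]
opening: 0.315
finger_force: 55.0
```

```bash
python3 -c "
from h import *
st();goto([.5104,-.0433,.14],209.75)
w=snap('wrist');f=w['frame'][100:400,170:470];cv2.imwrite('pics/w4.png',cv2.cvtColor(cv2.resize(f,None,fx=2,fy=2,interpolation=cv2.INTER_CUBIC),cv2.COLOR_RGB2BGR));np.savez('w4.npz',f=w['frame'],z=w['z_map'],K=w['K'],D=w['D'],T=w['T'])"
```

```text
{'clock': 7.95, 'tool_pos': [0.4699, 0.2325, 0.1446], 'eef_rot': [0.3387, 0.9409, 0.0028, 0.0023], 'contact_force': [0.356, -0.8486, -1.621], 'moment': [-0.0406, -0.0485, 0.0673], 'finger_force': 54.9997, 'opening': 0.3155}
toolx yaw 140.41 y 50.41 q [-0.483  0.7   -0.105  1.966  0.148  0.476  0.185]
SHIFT [-207.  -186.8    3.8] TURN [  0.26   0.36 -69.34]
```

View pics/w4.png

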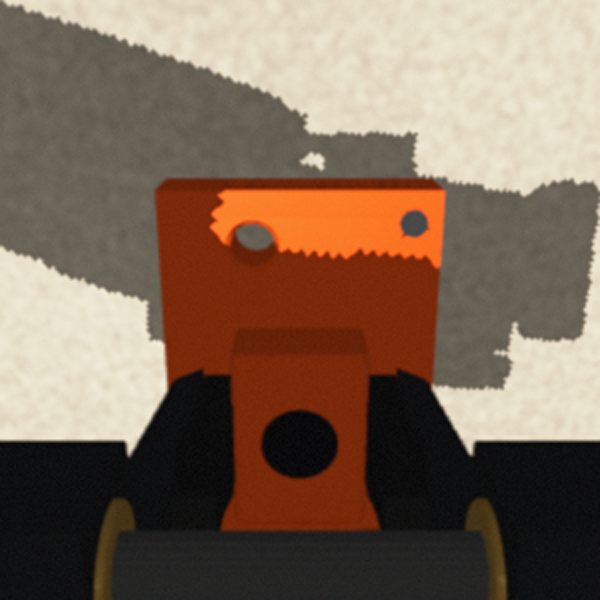

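The held half is straight: the turret dot is at (300,444), the rear plate edge runs (157,190)–(445,190), and hole b is at (254,236).

```bash
cat > grip.py <<'E'
from h import *
d=np.load('w4.npz'); s=dict(frame=d['f'],K=d['K'],D=d['D'],T=d['T'])
p=np.array([0.4699,.2325,.1446]); q=R.from_quat([0.3387,.9409,.0028,.0023])
def tl(uv,tz):
    o=[[170+(x-.5)/2,100+(y-.5)/2] for x,y in uv]
    c,dd=ray(s,o); c=q.inv().apply(c-p); dd=q.inv().apply(dd); return ((c+dd*((tz-c[2])/dd[:,2])[:,None])*1000).round(2)
print('dot',tl([(300,444)],-.0135)); print('edge',tl([(157,190),(445,190)],.0025)); print('hole b',tl([(254,236)],.0025),'expect x 38 y -+10')
print('turret rear top edge',tl([(236,330),(365,330)],-.0135))
E
python3 grip.py
```

```text
dot [[ -0.12  -0.52 -13.5 ]]
edge [[ 50.26 -30.2    2.5 ]
 [ 50.21  29.66   2.5 ]]
hole b [[ 40.36 -10.24   2.5 ]] expect x 38 y -+10
turret rear top edge [[ 25.45 -13.14 -13.5 ]
 [ 25.43  12.32 -13.5 ]]
```

>>> move_arm(motion=[[-40, -36, 0, 0, 0, -10, 1], [-80, -72, 0, 0, 0, -20, 1], [-120, -108, 0, 0, 0, -30, 1], [-160, -145, 0, 0, 0, -40, 1], [-200, -181, 0, 0, 0, -50, 1]])

```text
clock: 8.62
tool_pos: [0.5056, -0.037, 0.1396]
eef_rot: [-0.094, 0.996, 0.001, -0.002]
contact_force: [0.3, -0.1, -0.5]
opening: 0.313
finger_force: 55.0
```

```bash
python3 -c "
from h import *
st();goto([.5104,-.0433,.10],209.75)"
```

```text
{'clock': 8.625, 'tool_pos': [0.5056, -0.037, 0.1396], 'eef_rot': [-0.094, 0.9956, 0.0005, -0.0017], 'contact_force': [0.3287, -0.0922, -0.5259], 'moment': [0.0688, -0.0533, 0.0137], 'finger_force': 55.0, 'opening': 0.3132}
toolx yaw -169.21 y 100.79 q [ 0.238  0.722 -0.417  1.999  0.55   0.535  1.19 ]
SHIFT [-3.7 -7.1 39.6] TURN [  0.11  -0.18 -18.96]
```

>>> move_arm(motion=[[-3.5, -7, 5, 0, 0, -10, 1], [-3.5, -7, 20, 0, 0, -19, 1], [-3.5, -7, 34, 0, 0, -19, 1], [-3.5, -7, 34, 0, 0, -19, 1], [-3.5, -7, 34, 0, 0, -19, 1]])

```text
clock: 9.25
tool_pos: [0.5114, -0.0411, 0.1072]
eef_rot: [-0.254, 0.967, 0.0, -0.0]
contact_force: [-0.8, -0.3, -1.5]
opening: 0.311
finger_force: 55.0
```

```bash
python3 -c "
from h import *
st();goto([.5104,-.0433,.088],209.75)
s=snap('side');f=s['frame'][200:330,220:350];cv2.imwrite('pics/s5.png',cv2.cvtColor(cv2.resize(f,None,fx=4,fy=4,interpolation=cv2.INTER_CUBIC),cv2.COLOR_RGB2BGR));st()"
```

```text
{'clock': 9.25, 'tool_pos': [0.5114, -0.0411, 0.1072], 'eef_rot': [-0.2538, 0.9672, 0.0001, -0.0003], 'contact_force': [-0.838, -0.3441, -1.5435], 'moment': [0.0714, -0.0458, 0.0164], 'finger_force': 54.9999, 'opening': 0.3111}
toolx yaw -150.59 y 119.41 q [ 0.265  0.791 -0.454  2.002  0.698  0.507  1.386]
SHIFT [ 1.9 -1.4 19.2] TURN [ 0.02 -0.03 -0.34]
{'clock': 9.3, 'tool_pos': [0.5116, -0.0412, 0.1076], 'eef_rot': [-0.2539, 0.9672, -0.0, 0.0001], 'contact_force': [-0.5756, -0.6547, -1.2856], 'moment': [0.0844, 0.0391, -0.0424], 'finger_force': 54.9998, 'opening': 0.3069}
toolx yaw -150.58 y 119.42 q [ 0.265  0.79  -0.455  2.002  0.698  0.507  1.386]
```

View pics/s5.png

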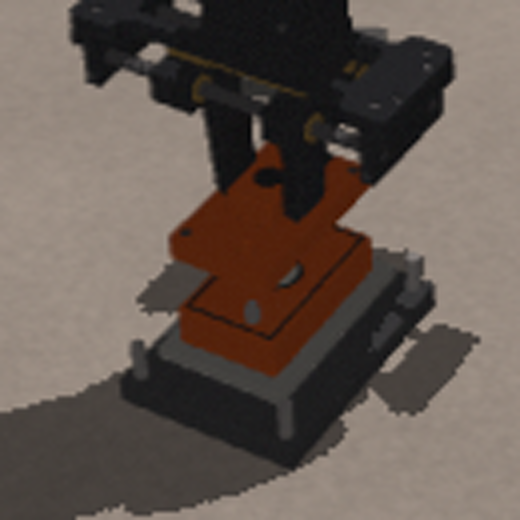

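The side view shows the upper half held parallel above the lower half. Next is a small lateral correction, then a gentle descent.

>>> move_arm(motion=[[2, -1.5, 0, 0, 0, -0.3, 1], [2, -1.5, 8, 0, 0, -0.3, 1], [2, -1.5, 16, 0, 0, -0.3, 1], [2, -1.5, 16, 0, 0, -0.3, 1]])

```text
clock: 9.8
tool_pos: [0.51, -0.044, 0.0906]
eef_rot: [-0.257, 0.967, 0.0, -0.001]
contact_force: [-0.5, 0.7, -0.0]
opening: 0.313
finger_force: 55.0
```

```bash
python3 -c "
from h import *
st();goto([.5104,-.0433,.08],209.75)"
```

```text
{'clock': 9.8, 'tool_pos': [0.51, -0.044, 0.0906], 'eef_rot': [-0.2566, 0.9665, 0.0001, -0.0007], 'contact_force': [-0.495, 0.677, -0.0456], 'moment': [0.0352, 0.0476, -0.0144], 'finger_force': 54.9997, 'opening': 0.3134}
toolx yaw -150.26 y 119.74 q [ 0.252  0.816 -0.425  2.013  0.729  0.467  1.368]
SHIFT [-0.7  0.4 10.6] TURN [ 0.04 -0.08 -0.01]
```

>>> move_arm(motion=[[-0.5, 0.3, 3, 0, 0, 0, 1], [-0.5, 0.3, 6, 0, 0, 0, 1], [-0.5, 0.3, 9, 0, 0, 0, 1], [-0.5, 0.3, 9, 0, 0, 0, 1]])

```text
clock: 10.3
tool_pos: [0.5106, -0.0435, 0.0822]
eef_rot: [-0.257, 0.967, 0.0, -0.0]
contact_force: [-0.3, 1.0, -1.0]
opening: 0.311
finger_force: 55.0
```

```bash
python3 -c "
from h import *
st();goto([.5104,-.0433,.0745],209.75)"
```

```text
{'clock': 10.3, 'tool_pos': [0.5106, -0.0435, 0.0822], 'eef_rot': [-0.2566, 0.9665, 0.0001, -0.0002], 'contact_force': [-0.318, 1.014, -1.0439], 'moment': [0.0572, 0.0478, 0.0102], 'finger_force': 54.9997, 'opening': 0.3109}
toolx yaw -150.27 y 119.73 q [ 0.241  0.83  -0.408  2.016  0.744  0.446  1.354]
SHIFT [0.1 0.2 7.7] TURN [ 0.01 -0.02 -0.02]
```

Already about 4 mm past the dowel tips with no force, so I'll continue.

>>> move_arm(motion=[[0, 0, 2, 0, 0, 0, 1], [0, 0, 4, 0, 0, 0, 1], [0, 0, 6, 0, 0, 0, 1], [0, 0, 7, 0, 0, 0, 1], [0, 0, 7, 0, 0, 0, 1]])

```text
clock: 10.92
tool_pos: [0.5108, -0.0434, 0.0753]
eef_rot: [-0.257, 0.967, 0.0, -0.0]
contact_force: [-0.2, 0.4, -0.8]
opening: 0.311
finger_force: 55.0
```

>>> move_arm(motion=[[0, 0, 2, 0, 0, 0, 1], [0, 0, 4, 0, 0, 0, 1], [0, 0, 4, 0, 0, 0, 1]])

```text
clock: 11.3
tool_pos: [0.511, -0.0434, 0.0716]
eef_rot: [-0.257, 0.967, -0.0, 0.0]
contact_force: [-0.3, 0.2, 4.6]
opening: 0.307
finger_force: 55.0
```

```bash
python3 -c "
from h import *
st();goto([.5104,-.0433,.067],209.75)"
```

```text
{'clock': 11.3, 'tool_pos': [0.511, -0.0434, 0.0716], 'eef_rot': [-0.2566, 0.9665, -0.0001, 0.0002], 'contact_force': [-0.2561, 0.2468, 4.6459], 'moment': [0.0768, 0.1213, -0.0085], 'finger_force': 55.0016, 'opening': 0.3066}
toolx yaw -150.26 y 119.74 q [ 0.227  0.847 -0.385  2.02   0.763  0.42   1.337]
SHIFT [0.4 0.4 4.6] TURN [-0.02  0.02 -0.01]
```

>>> move_arm(motion=[[0, 0, 2, 0, 0, 0, 1], [0, 0, 4, 0, 0, 0, 1], [0, 0, 5, 0, 0, 0, 1], [0, 0, 5, 0, 0, 0, 1]])

```text
clock: 11.8
tool_pos: [0.511, -0.0434, 0.067]
eef_rot: [-0.257, 0.967, -0.0, 0.0]
contact_force: [-1.2, 0.8, 8.5]
opening: 0.308
finger_force: 55.0
```

>>> move_arm(motion=[[0, 0, 0, 0, 0, 0, 1], [0, 0, 0, 0, 0, 0, 1], [0, 0, 0, 0, 0, 0, 1], [0, 0, 0, 0, 0, 0, 1]])

```text
clock: 12.3
tool_pos: [0.5109, -0.0434, 0.0671]
eef_rot: [-0.257, 0.967, -0.0, 0.0]
contact_force: [-2.2, 0.1, 9.4]
opening: 0.312
finger_force: 55.0
```

```bash
python3 -c "
from h import *
s=snap('side');f=s['frame'][200:330,220:350];cv2.imwrite('pics/s6.png',cv2.cvtColor(cv2.resize(f,None,fx=4,fy=4,interpolation=cv2.INTER_CUBIC),cv2.COLOR_RGB2BGR));st()"
```

```text
{'clock': 12.35, 'tool_pos': [0.5109, -0.0434, 0.0671], 'eef_rot': [-0.2566, 0.9665, -0.0002, 0.0003], 'contact_force': [-1.4413, -0.4256, 9.9684], 'moment': [0.1243, 0.3992, 0.0297], 'finger_force': 55.003, 'opening': 0.3139}
toolx yaw -150.27 y 119.73 q [ 0.221  0.854 -0.375  2.022  0.772  0.408  1.329]
```

View pics/s6.png

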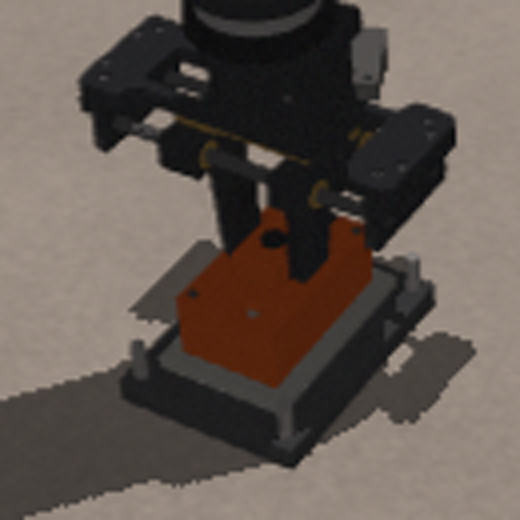

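The halves are closed flush on both dowels. A push of about 10 N puts the carriage roughly 7 mm down, so I'm handing in.

```bash
python3 -c "
from h import *
print(finish_job())"
```

```text
the job is handed in; nothing more can be done
None
```

The cap is pressed home, and the orange upper half lies flush over both dowels, held down with about 10 N so the carriage is roughly 7 mm down (estimated from force and tool height), ready for the screws.

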